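# Line and set up a folding cake box

### The job

Get the cake box ready: take the oblong cake board from its wooden rack and lay it flat on the floor of the cardboard box, then fold the box's front, left and right walls up until they stand upright, so that the board lies inside four standing walls. Leave the cookie press, spoons, ramekin and jar where they are.

Things in the scene. Friction and masses are not known exactly. Their poses are not given: they have to be found in the camera images.
- box_floor (a point): cardboard cake box fixed on the table: centre of its floor's upper face, 4 mm above the table. Floor 136 (x) by 110 mm (y). x points to the back wall, which already stands (fixed, 50 mm tall, 4 mm thick, beyond the floor's +x edge); the front (-x), left (+y) and right (-y) walls are hinged and lie low around the floor. z up
- wall_front (a joint): hinge of the box's front wall, rad: 0 = flat outwards, 1.571 = upright, 1.95 = stop (leaning inwards). Turns stiffly (about 0.06 N m) and stays where it is left. The wall is a 4 mm sheet, 110 mm along the hinge, 50 mm from hinge to free edge. Hinge line: horizontal, 2 mm above the table, 70 mm from box_floor towards -x, along its y
- wall_left (a joint): hinge of the box's left wall, rad: 0 = flat outwards, 1.571 = upright, 1.95 = stop (leaning inwards). Turns stiffly (about 0.06 N m) and stays where it is left. The wall is a 4 mm sheet, 136 mm along the hinge, 50 mm from hinge to free edge. Hinge line: horizontal, 2 mm above the table, 57 mm from box_floor towards +y, along its x
- wall_right (a joint): hinge of the box's right wall, rad: 0 = flat outwards, 1.571 = upright, 1.95 = stop (leaning inwards). Turns stiffly (about 0.06 N m) and stays where it is left. The wall is a 4 mm sheet, 136 mm along the hinge, 50 mm from hinge to free edge. Hinge line: horizontal, 2 mm above the table, 57 mm from box_floor towards -y, along its x
- tab_front (a point): centre of the spacer tab that stands at right angles on the front wall's upper (inner) face, half-way along the hinge: 8 mm thick along the hinge, 28 mm from 22 to 50 mm out from the hinge, 30 mm high off the sheet (this point is 36 mm from the hinge along the sheet and 17 mm above its mid-plane). Pinched from above across the 8 mm, it can pivot between the pads as the wall rises. Site x points from hinge to free edge, z off the sheet
- tab_left (a point): centre of the spacer tab that stands at right angles on the left wall's upper (inner) face, half-way along the hinge: 8 mm thick along the hinge, 28 mm from 22 to 50 mm out from the hinge, 30 mm high off the sheet (this point is 36 mm from the hinge along the sheet and 17 mm above its mid-plane). As tab_front. Site x points from hinge to free edge, z off the sheet
- tab_right (a point): centre of the spacer tab that stands at right angles on the right wall's upper (inner) face, half-way along the hinge: 8 mm thick along the hinge, 28 mm from 22 to 50 mm out from the hinge, 30 mm high off the sheet (this point is 36 mm from the hinge along the sheet and 17 mm above its mid-plane). As tab_front. Site x points from hinge to free edge, z off the sheet
- board_center (a point): centre, half-way up, of the loose pale oblong cake board, 110 (its x) x 66 x 6 mm, about 50 g. It starts flat in the rack, lengthways, too close to the guides to grip there; pushed from its rear end it overhangs the front lip and can be pinched across its width. Raised walls' tabs reach 30 mm inwards and leave no room to lower it: it goes in while the walls are low
- rack_lip (a point): wooden cake-board rack fixed on the table, a raised channel open at both ends: middle of its front lip, on the channel floor 30 mm above the table. x points along the channel to the rear; channel 180 mm long, 69 mm wide, between guides 12 mm wide that rise 14 mm above its floor. z up
- cookie_press: upright metal cookie press, 51 mm across, 172 mm tall with its push plunger; loose; origin at the centre of its underside
- ramekin: small white ceramic ramekin, 68 mm across, 38 mm tall; loose; origin under its centre
- spoon1: wooden spoon lying flat, 220 mm long, up to 34 mm wide, 10 mm thick; origin under its middle, x along it to the bowl
- spoon2: wooden spoon, as spoon1 but 250 mm long
- spoon3: wooden spoon, as spoon1 but 280 mm long
- sprinkle_jar: closed glass jar, 56 mm across, 85 mm tall; origin under its centre
Not all that is in view belongs to the job. What is meant by the part that bears board_center is not blue or pink, and is the larger of those in its own colour.

How it is judged:
On the way, in this order (a step that is already met when the one before it is completed fails the run):
1. the cake board lies flat on the box floor (x of board_center in the frame of box_floor between -0.022 and 0.022 m and y of board_center in the frame of box_floor between -0.03 and 0.03 m and z of board_center in the frame of box_floor between -0.001 and 0.007 m and angle between board_center's own z axis and vertical below 0.06 rad and linear speed of board below 0.02 m/s), for 0.2 s.
2. the front, left and right walls all stand upright (value of joint wall_front between 1.431 and 1.711 rad and velocity of joint wall_front between -0.05 and 0.05 rad/s and value of joint wall_left between 1.431 and 1.711 rad and velocity of joint wall_left between -0.05 and 0.05 rad/s and value of joint wall_right between 1.431 and 1.711 rad and velocity of joint wall_right between -0.05 and 0.05 rad/s), for 0.2 s.
At the end, for the whole second after the job is handed in: The front, left and right walls stand upright within 8 degrees and are still; the cake board lies flat (within 3.4 degrees) and at rest on the box floor, its centre within 22 mm lengthways and 30 mm sideways of the floor's centre; nothing is held (all of step 1 and all of step 2); the robot touches nothing.
It fails at once if the cookie press is pushed more than 30 mm out of place or tipped over (distance of cookie_press from where it was at the start of the episode above 0.03 m or angle between cookie_press's own z axis and vertical above 0.6 rad).
It fails at once if the ramekin or jar is pushed more than 30 mm out of place or tipped over (distance of any of ramekin, sprinkle_jar from where it was at the start of the episode above 0.03 m or angle between any of ramekin, sprinkle_jar's own z axis and vertical above 0.6 rad).
It fails at once if the spoons are pushed more than 30 mm out of place or tipped over (distance of any of spoon1, spoon2, spoon3 from where it was at the start of the episode above 0.03 m or angle between any of spoon1, spoon2, spoon3's own z axis and vertical above 0.6 rad).
It also fails if it takes over 72 s, if anything falls off the work surface, if the arm or the gripper's body presses on something with over 40 N, if the wrist force passes 120 N, or if a joint passes its speed limit or range.

### The arm

A 6-joint arm with a two-finger parallel gripper is mounted at the origin on the work surface. World frame = base frame: x ahead of the robot, y to its left, z up, the work surface at z = 0. Lengths are in m, angles in rad, forces in N, time in s.
With the tool pointing down it reaches from about 0.375 to 0.9 m from the base axis. Payload 3.1 kg.
Tool frame: the origin (TCP) lies midway between the tips of the shut fingers; the grasp point (between the pads) lies 19 mm behind it; z points along the fingers, y is the direction in which the jaws open and shut (so a half turn about z gives the same grasp; the last joint's range is limited). The gripper opens to 87 mm and grips with 3 to 60 N. Pads are 19 mm wide; open, the fingers measure 117 mm over their backs; the gripper's body (75 mm by 190 mm) begins 51 mm behind the grasp point.
Start: joints at [-1.417, 0.527, 1.433, -0, 1.181, -0.178], TCP at [0.204, -0.591, 0.223] pointing down, gripper open.
Joint ranges: [-3.08, 3.08], [-0.75, 2.2], [0.22, 2.44], [-1.43, 4.57], [0, 2.65], [-2.85, 2.85]. Speed limits (rad/s): [2.79, 2.79, 3.14, 3.14, 3.14, 3.14].

### API

Orientations are given as a unit quaternion [x, y, z, w].
In Python, from rig import robot gives the robot as it stands.
- The arm moves only by the tool move_arm, never from a script. Its argument "rows" is one flat list of numbers, 7 for each row, row after row: the shift along the world's x, y, z in mm, then the turn, a rotation vector about the world's x, y, z in rad, then the closure, from 0 (fully open) to 1 (shut). A call has 1 to 12 rows; each row shifts and turns the commanded pose from where the row before left it; what a row does not reach is not made up. A row lasts 1/10 s, in which the tool goes at most 50 mm and 8.59 degrees, less where a joint would pass 70% of its speed; a pose out of reach is approached as far as the arm can. A call with a gripper value outside its range is refused whole. The fingers move at their own pace and stop on an object; "grip_force" is the grip in N (left out, the last holds). Time passes only in rows, so rows that do not move let the fingers close. It gives the time, the measured TCP pose, the force and the opening at its end, in the units of the state.
- robot.get_obs(): the state, without advancing time (a new reading comes with each control period).
- robot.camera(name): name is "scene" or "top" or "wrist"; returns a dict with "color" (400x640x3 uint8, red, green, blue), "z_map" (400x640 float32, m along the optical axis (not along the pixel's ray), 0 where there is no reading), "camera_matrix" (3x3 intrinsics, pixels), "R" (3x3) and "t" (3): a world point X has camera coordinates R X + t; the wrist camera has in their place "tool_from_camera" (4x4, takes a point from camera to tool coordinates, whose origin is the TCP and whose axes are the flange's). Camera axes: x right, y down, z forward; pixel columns grow to the right and rows downward; lengths in m; the calibration is good to about 2 mm. A picture is of the moment at which its call begins: read the wrist's pose just before it.
- robot.hand_in(): hands the job in, once; it reports no verdict.
Trained networks look in the newest picture that a camera, given by its name, has taken for a name from the list of things; names that differ only in an ending like _2 or _b are one class to them, and where a whole thing is asked for, a point or a joint stands for the part that bears it (a point fixed in the world has none). Each returns a list of dicts, best first, with "conf" (0 to 1); they miss things now and then, are a little off and sometimes report something else, mostly with a low value. They report only what shows in the picture. A call takes as long as a camera call. They do not tell look-alikes from the thing itself.
- robot.search_frame(camera, thing): "at" ([column, row] in pixels, amid what is visible of it).
- robot.spot_point(camera, thing): "at" ([column, row] in pixels: a listed point, or the origin of a listed thing).
The state is a dict: "time": time; "q": joint angles; "joint_velocities": joint speeds; "joint_torque": joint torques, N m; "position": TCP position; "tool_rot": TCP orientation; "ft_force": force on the tool from outside, world axes, zero at the start; "moment": the same for the moment, N m; "grip_width": finger opening in m.
Only numpy, scipy, OpenCV 4.12 (cv2) and the standard library are available. Lean on these libraries where they do the work, as an engineer would, in place of code of your own. Each camera call takes 0.05 s, during which the arm holds its last target.

## Working session

There is one attempt and no reset: what is moved stays moved. The work goes in short steps, Python scripts to look and compute and a tool call to move; the robot and the scene stay as the last step left them, time stands still between calls to the robot, and variables do not carry over. Pictures are saved under pics/ and viewed, and the job is handed in when it is done.

Besides the shell and the picture viewer there is one more tool, called after "Request:" as a command line: name --argument value ..., lists and objects as JSON in quotes. move_arm: Moves the arm, as the interface text tells. Its arguments: {"type":"object","properties":{"rows":{"type":"array","items":{"type":"number"}},"grip_force":{"type":"number"}},"required":["rows"]}

```bash
ls; mkdir -p pics; cat > h.py <<'E'
import numpy as np, cv2
from rig import robot
def save(c,name,crop=None,scale=1):
    im=c["color"][:,:,::-1].copy()
    if crop: im=im[crop[1]:crop[3],crop[0]:crop[2]]
    if scale!=1: im=cv2.resize(im,None,fx=scale,fy=scale,interpolation=cv2.INTER_CUBIC)
    cv2.imwrite(f"pics/{name}.png",im)
def px2w(c,u,v,z=None):
    """pixel -> world using depth (or plane height z)"""
    K=c["camera_matrix"];R=c["R"];t=c["t"]
    d=np.linalg.inv(K)@np.array([u,v,1.0])
    if z is None:
        uu,vv=int(round(u)),int(round(v))
        p=c["z_map"][max(0,vv-1):vv+2,max(0,uu-1):uu+2]; p=p[p>0]
        return R.T@(d*np.median(p)-t)
    o=-R.T@t; w=R.T@d
    return o+w*(z-o[2])/w[2]
def cloud(c):
    K=c["camera_matrix"];h,w=c["z_map"].shape
    u,v=np.meshgrid(np.arange(w),np.arange(h)); Z=c["z_map"]
    P=np.stack([(u-K[0,2])/K[0,0]*Z,(v-K[1,2])/K[1,1]*Z,Z],-1)
    P=(P-c["t"])@c["R"]; P[Z==0]=np.nan
    return P
E
python3 - <<'E'
from h import *
np.set_printoptions(precision=4,suppress=True)
o=robot.get_obs();print(o)
for n in("top","scene"):
    c=robot.camera(n);save(c,n+"0");print(n,c["camera_matrix"].tolist(),c["R"].tolist(),c["t"])
    for th in["box_floor","wall_front","tab_front","tab_left","tab_right","board_center","rack_lip","cookie_press","ramekin","spoon1","sprinkle_jar"]:
        for d in robot.spot_point(n,th)[:3]:
            u,v=d["at"];
            try:print(n,th,round(d["conf"],2),np.round(d["at"]),px2w(c,u,v))
            except Exception as e:print(n,th,d,e)
    np.save(n+"0.npy",c,allow_pickle=True)
E
```

```text
pics
{'time': 0.0, 'q': array([-1.4165,  0.5285,  1.4339, -0.    ,  1.1814, -0.1785]), 'joint_velocities': array([ 0.0016, -0.0013, -0.0007, -0.0001, -0.0008, -0.0012]), 'joint_torque': array([  0.0011, -44.004 , -17.6591,   0.0632,   0.058 ,  -0.0002]), 'position': array([ 0.2041, -0.5899,  0.2216]), 'tool_rot': array([ 0.9862,  0.1656, -0.    , -0.0011]), 'ft_force': array([ 0.4147, -0.306 , -0.6664]), 'moment': array([-0.0296, -0.0135, -0.0025]), 'grip_width': 0.08698680556383259}
top [[388.37280084110523, 0.0, 321.3021155332581], [0.0, 388.37280084110523, 195.79951082194034], [0.0, 0.0, 1.0]] [[0.01151084144060686, -0.9999307377110994, 0.002453631974352652], [-0.995358845187775, -0.011692598395228338, -0.0955199060365267], [0.09554197944248487, -0.0013427297956993384, -0.995424496002036]] [-0.0751  0.5285  0.8957]
top box_floor 0.66 [200. 196.] [0.5281 0.2254 0.0047]Traceback (most recent call last):
  File "<stdin>", line 7, in <module>
ValueError: it knows: board_center, box_floor, cookie_press, rack_lip, ramekin, spoon, sprinkle_jar, tab_front, tab_left, tab_right
```

```bash
python3 - <<'E'
from h import *
np.set_printoptions(precision=4,suppress=True)
for n in("top","scene"):
    c=robot.camera(n);save(c,n+"0")
    for th in["box_floor","tab_front","tab_left","tab_right","board_center","rack_lip","cookie_press","ramekin","spoon","sprinkle_jar"]:
        for d in robot.spot_point(n,th)[:4]:
            u,v=d["at"];
            try:print(n,th,round(d["conf"],2),np.round(d["at"]),px2w(c,u,v))
            except Exception as e:print(n,th,d,e)
    np.save(n+"0.npy",c,allow_pickle=True)
E
```

```text
top box_floor 0.72 [200. 194.] [0.532  0.2252 0.005 ]
top tab_front 0.91 [186. 228.] [0.4486 0.239  0.0494]
top tab_left 0.79 [165. 183.] [0.5532 0.2972 0.0381]
top tab_right 0.76 [230. 201.] [0.512  0.1413 0.0497]
top board_center 0.84 [406. 202.] [ 0.5153 -0.2675  0.0369]
top board_center 0.83 [433. 293.] [ 0.3029 -0.3366  0.0073]
top board_center 0.82 [354. 172.] [ 0.5903 -0.1482  0.0062]
top board_center 0.7 [354. 253.] [ 0.3951 -0.1487  0.0055]
top rack_lip 0.91 [402. 234.] [ 0.4416 -0.2596  0.0303]
top rack_lip 0.48 [184. 229.] [0.4465 0.2434 0.0502]
top cookie_press 0.76 [290. 170.] [ 0.5756 -0.0016  0.1171]
top cookie_press 0.71 [277. 131.] [0.6914 0.0432 0.0011]
top cookie_press 0.3 [292. 229.] [ 0.4505 -0.0001  0.0064]
top ramekin 0.65 [291. 225.] [0.4603 0.0029 0.0076]
top spoon 0.9 [275.  96.] [0.7779 0.0475 0.0088]
top spoon 0.62 [275. 128.] [0.6958 0.0472 0.0097]
top spoon 0.61 [307. 112.] [ 0.7385 -0.0314  0.0104]
top sprinkle_jar 0.7 [483. 204.] [ 0.5115 -0.4399  0.0543]
scene box_floor 0.88 [438. 237.] [0.5346 0.2174 0.0017]
scene tab_front 0.83 [458. 203.] [0.4545 0
[... 295 characters left out ...]
27]
scene board_center 0.87 [248. 164.] [ 0.5024 -0.2644  0.0331]
scene board_center 0.64 [259. 119.] [ 0.308  -0.324   0.0022]
scene board_center 0.56 [309. 156.] [ 0.3945 -0.1431  0.0007]
scene rack_lip 0.62 [263. 147.] [ 0.4028 -0.2707  0.0005]
scene cookie_press 0.71 [340. 233.] [0.6186 0.0114 0.0301]
scene cookie_press 0.68 [330. 310.] [0.7843 0.045  0.0018]
scene ramekin 0.75 [356. 187.] [0.4796 0.0071 0.03  ]
scene ramekin 0.24 [408. 209.] [0.5151 0.1377 0.0449]
scene spoon 0.77 [342. 274.] [0.7021 0.0435 0.0072]
scene spoon 0.6 [306. 277.] [ 0.7294 -0.0261 -0.0029]
scene sprinkle_jar 0.77 [178. 160.] [ 0.5327 -0.4475  0.0113]
scene sprinkle_jar 0.16 [437. 236.] [0.5315 0.2167 0.0004]
```

View pics/top0.png

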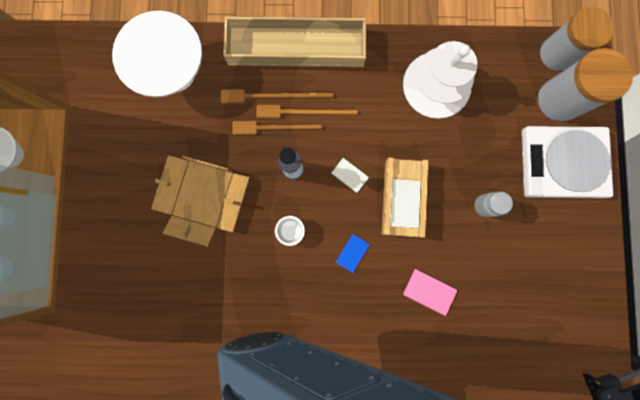

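View pics/scene0.png

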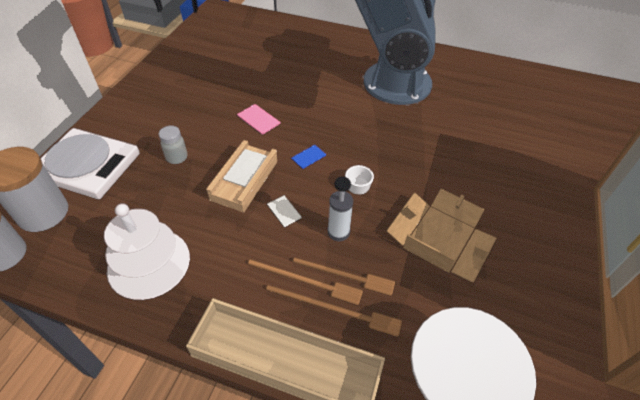

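Board candidates in the top view are the white one in the rack (406,202), a smaller white one on the table (350,174), a blue one (353,253) and a pink one (431,292). Blue and pink are ruled out. The rack one fits because it is the larger of the two white ones. I'll confirm it in an enlarged crop.

```bash
python3 - <<'E'
from h import *
np.set_printoptions(precision=4,suppress=True)
c=np.load("top0.npy",allow_pickle=True).item()
save(c,"crop_rack",(320,140,450,250),6)
save(c,"crop_box",(140,140,270,260),6)
P=cloud(c)
# rack: raised region
sub=P[140:250,370:440].reshape(-1,3)
def rect(m,name):
    q=sub[m][:,:2].astype(np.float32); r=cv2.minAreaRect(q*1000); print(name,len(q),r); return r
col=c["color"][140:250,370:440].reshape(-1,3).astype(int)
h=sub[:,2]
print(np.histogram(h,bins=np.arange(0,.06,.003)))
rect((h>.024)&(h<.06),"rack all"); 
white=(col.min(1)>150)&(col.max(1)-col.min(1)<40)&(h>.02)
rect(white,"board"); print(np.median(sub[white],0), np.percentile(sub[white],[2,98],axis=0))
rect((h>.04),"guides")
E
```

```text
(array([2691,  520,   23,   14,   15,   18,   17,   11,   21,  242,  556,
        463,  873,  199,  406,  368,   10,    0,    0]), array([0.   , 0.003, 0.006, 0.009, 0.012, 0.015, 0.018, 0.021, 0.024,
       0.027, 0.03 , 0.033, 0.036, 0.039, 0.042, 0.045, 0.048, 0.051,
       0.054, 0.057]))
rack all 3138 ((528.783935546875, -266.3538818359375), (93.90879821777344, 179.9818572998047), 86.9284896850586)
board 1280 ((513.4220581054688, -265.2544860839844), (64.98046112060547, 109.56414031982422), 87.17354583740234)
[ 0.5133 -0.2653  0.0369] [[ 0.4619 -0.2961  0.0336]
 [ 0.5656 -0.2343  0.0403]]
guides 880 ((528.7845458984375, -266.3538818359375), (93.90879821777344, 179.9447021484375), 86.9284896850586)
```

View pics/crop_rack.png

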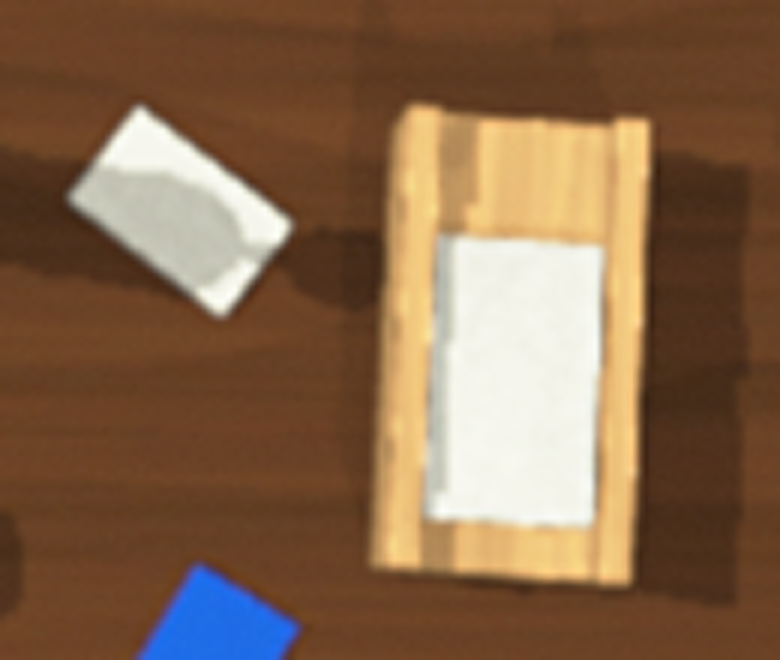

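View pics/crop_box.png

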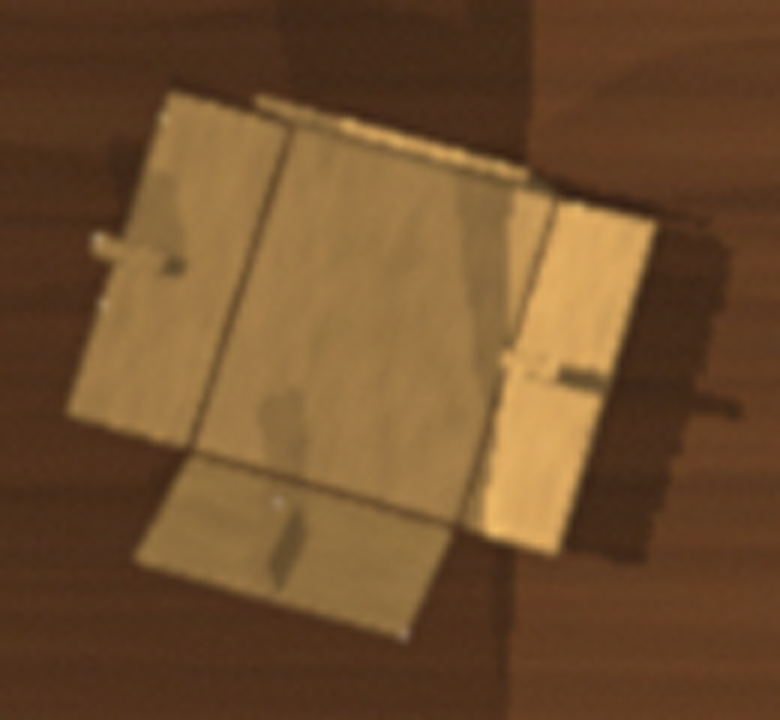

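Confirmed. The crop shows the white board lying in the rack (centre about 406,202), clearly larger than the other white board (350,174). Next I'll measure the box and the obstacles.

```bash
python3 - <<'E'
from h import *
np.set_printoptions(precision=4,suppress=True)
c=np.load("top0.npy",allow_pickle=True).item()
s=np.load("scene0.npy",allow_pickle=True).item()
cor=[(288,125),(555,200),(462,525),(190,450)]
W=np.array([px2w(c,u/6+140-.4,v/6+140-.4,.004)[:2] for u,v in cor]);print(W,W.mean(0))
print(np.linalg.norm(W-np.roll(W,-1,0),axis=1))
d=W[0]-W[3]+W[1]-W[2];print("yaw",np.degrees(np.arctan2(d[1],d[0])))
yaw=np.arctan2(d[1],d[0]);o=W.mean(0)
R=np.array([[np.cos(yaw),-np.sin(yaw)],[np.sin(yaw),np.cos(yaw)]])
pts=np.concatenate([cloud(c)[120:270,120:280].reshape(-1,3)]); pts=pts[~np.isnan(pts[:,0])]
L=np.c_[(pts[:,:2]-o)@R,pts[:,2]]
bw=L[(abs(L[:,1])<45)&(L[:,0]>50)&(L[:,0]<.1)&(L[:,2]>.03)]
print("backwall",np.percentile(bw,[5,50,95],axis=0) if len(bw) else 0)
fl=L[(abs(L[:,0])<.06)&(abs(L[:,1])<.045)];print("floor z",np.median(fl[:,2]))
for n,ax,sg,h in(("front",0,-1,.07),("left",1,1,.057),("right",1,-1,.057)):
    r=sg*L[:,ax]-h; w=L[:,1-ax]
    m=(r>.006)&(r<.05)&(abs(w)<.05)&(abs(w)>.012)&(L[:,2]<.05)
    A=np.polyfit(r[m],L[m,2],1);print(n,m.sum(),"angle",np.arctan(A[0]),A,"maxr",np.percentile(r[m],99), "res",np.std(L[m,2]-np.polyval(A,r[m])))
    b=[(round(x*1000),round(1000*np.median(L[m&(abs(r-x)<.004),2]),1)) for x in np.arange(.005,.06,.008) if (m&(abs(r-x)<.004)).any()];print(b)
# obstacles: top and scene cloud
for cc,nm in((c,"top"),(s,"scene")):
    P=cloud(cc).reshape(-1,3);P=P[~np.isnan(P[:,0])]
    for n,x,y,rr in(("press",.59,0,.06),("ram",.465,.003,.05),("jar",.52,-.44,.06)):
        m=(abs(P[:,0]-x)<rr)&(abs(P[:,1]-y)<rr)&(P[:,2]>.015)&(P[:,2]<.3)
        print(nm,n,m.sum(),P[m].min(0),P[m].max(0))
E
```

```text
[[0.6144 0.259 ]
 [0.5848 0.1492]
 [0.4527 0.1821]
 [0.4815 0.2926]] [0.5334 0.2207]
[0.1137 0.1361 0.1141 0.1371]
yaw -14.062899951771339
backwall 0
floor z 0.004983786215153058
front 566 angle 0.14960362354276904 [0.1507 0.0134] maxr 0.04973170775370288 res 0.007708875951309234
[(5, np.float64(9.4)), (13, np.float64(12.4)), (21, np.float64(17.3)), (29, np.float64(21.3)), (37, np.float64(25.9)), (45, np.float64(3.3)), (53, np.float64(1.9))]
left 574 angle 0.09880563170858107 [0.0991 0.0048] maxr 0.04892373844669374 res 0.0017236542515624408
[(5, np.float64(5.4)), (13, np.float64(6.1)), (21, np.float64(7.0)), (29, np.float64(8.1)), (37, np.float64(8.8)), (45, np.float64(9.2)), (53, np.float64(8.2))]
right 595 angle 0.008688458620986909 [0.0087 0.0141] maxr 0.04964849320409409 res 0.008209795904396971
[(5, np.float64(9.1)), (13, np.float64(11.2)), (21, np.float64(15.0)), (29, np.float64(18.6)), (37, np.float64(22.5)), (45, np.float64(2.9)), (53, np.float64(1.6))]
top press 575 [ 0.5723 -0.0242  0.015 ] [0.617  0.0255 0.1764]
top ram 293 [ 0.4153 -0.0297  0.0152] [0.4801 0.0354 0.0431]
top jar 722 [ 0.4862 -0.4922  0.0151] [ 0.5402 -0.439   0.09  ]
scene press 1140 [ 0.572  -0.0224  0.0152] [0.6236 0.027  0.1732]
scene ram 339 [ 0.4151 -0.0279  0.0151] [0.4801 0.0382 0.0401]
scene jar 693 [ 0.4896 -0.4906  0.015 ] [ 0.5428 -0.4362  0.0868]
```

Request:
move_arm --rows '[33,26.7,0,0,0,-0.032,1,33,26.7,0,0,0,-0.032,1,33,26.7,0,0,0,-0.032,1,33,26.7,0,0,0,-0.032,1,33,26.7,0,0,0,-0.032,1,33,26.7,0,0,0,-0.032,1,33,26.7,0,0,0,-0.032,1,33,26.7,0,0,0,-0.032,1,33,26.7,0,0,0,-0.032,1,33,26.7,0,0,0,-0.032,1,33,26.7,0,0,0,-0.032,1,33,26.7,0,0,0,-0.032,1]' --grip_force 30

```text
time: 2.4
position: [0.6015, -0.269, 0.2226]
tool_rot: [1.0, -0.026, 0.0, 0.0]
ft_force: [0.5, -0.8, 0.1]
grip_width: 0.0026
```

Request:
move_arm --rows '[0,0,-45,0,0,0,1,0,0,-45,0,0,0,1,0,0,-45,0,0,0,1,0,0,-30,0,0,0,1,0,0,-17,0,0,0,1,0,0,-6,0,0,0,1,0,0,-1,0,0,0,1,0,0,0,0,0,0,1]'

```text
time: 3.2
position: [0.6014, -0.2711, 0.0352]
tool_rot: [1.0, -0.026, 0.001, 0.001]
ft_force: [0.5, -0.8, 0.0]
grip_width: 0.0005
```

```bash
python3 - <<'E'
from h import *
c=robot.camera("scene");save(c,"s1",(190,110,330,220),5)
print(robot.get_obs()["position"],robot.get_obs()["ft_force"])
E
```

```text
[ 0.60148722 -0.27117247  0.03549356] [ 0.21455992  0.12470062 -0.20511608]
```

View pics/s1.png

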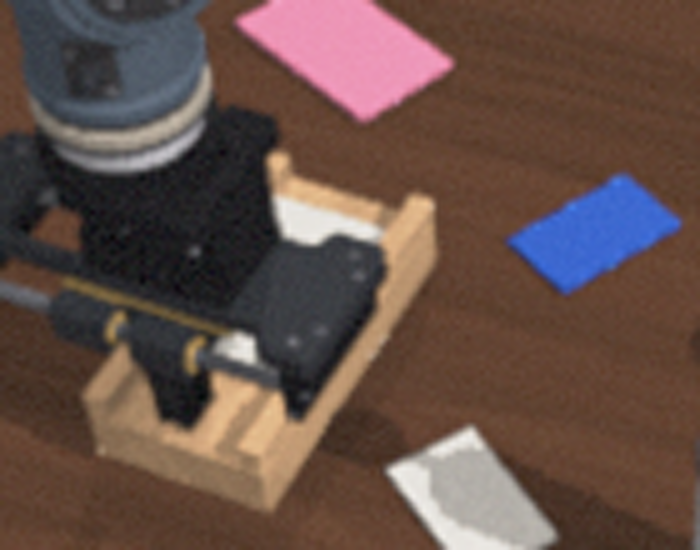

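Request:
move_arm --rows '[0,0,-2.5,0,0,0,1,-10,0.5,0,0,0,0,1,-10,0.5,0,0,0,0,1,-10,0.5,0,0,0,0,1,-10,0.5,0,0,0,0,1,-10,0.5,0,0,0,0,1,-10,0.5,0,0,0,0,1,-10,0.5,0,0,0,0,1,-5,0.3,0,0,0,0,1,0,0,0,0,0,0,1]'

```text
time: 4.25
position: [0.5241, -0.2663, 0.0309]
tool_rot: [1.0, -0.026, -0.001, -0.0]
ft_force: [1.1, 0.3, 0.3]
grip_width: 0.0005
```

```bash
python3 - <<'E'
from h import *
c=robot.camera("top");save(c,"t2",(340,140,460,280),4)
np.save("t2.npy",c,allow_pickle=True)
P=cloud(c);col=c["color"].astype(int)
m=(col.min(2)>150)&(col.max(2)-col.min(2)<40)&(P[:,:,2]>.025)&(P[:,:,2]<.045)&(P[:,:,0]>.35)&(P[:,:,0]<.6)&(abs(P[:,:,1]+.265)<.05)
q=P[m];print(len(q),q.min(0),q.max(0));print(cv2.minAreaRect((q[:,:2]*1000).astype(np.float32)))
print(robot.get_obs()["position"],robot.get_obs()["ft_force"])
E
```

```text
Traceback (most recent call last):
ValueError: zero-size array to reduction operation minimum which has no identity
```

View pics/t2.png

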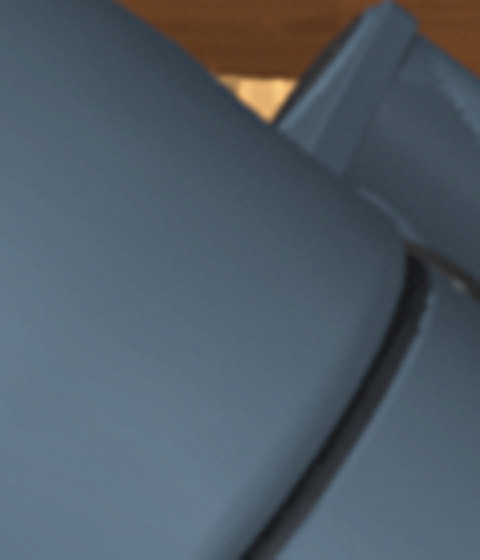

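The arm hides the board from above, so I'll use the scene camera.

```bash
python3 - <<'E'
from h import *
c=robot.camera("scene");save(c,"s2",(200,90,340,220),5)
P=cloud(c);col=c["color"].astype(int)
m=(col.min(2)>130)&(col.max(2)-col.min(2)<40)&(P[:,:,2]>.025)&(P[:,:,2]<.045)&(P[:,:,0]>.35)&(P[:,:,0]<.6)&(abs(P[:,:,1]+.265)<.05)
q=P[m];print(len(q),q.min(0),q.max(0),cv2.minAreaRect((q[:,:2]*1000).astype(np.float32)))
print(robot.get_obs()["position"],robot.get_obs()["ft_force"])
E
```

```text
96 [ 0.46742293 -0.26657623  0.02974597] [ 0.5147686  -0.23578088  0.03837371] ((492.4080810546875, -251.51007080078125), (51.71198272705078, 26.241037368774414), 16.916278839111328)
[ 0.52537324 -0.26667108  0.0310691 ] [0.61409587 0.09185086 1.19382137]
```

View pics/s2.png

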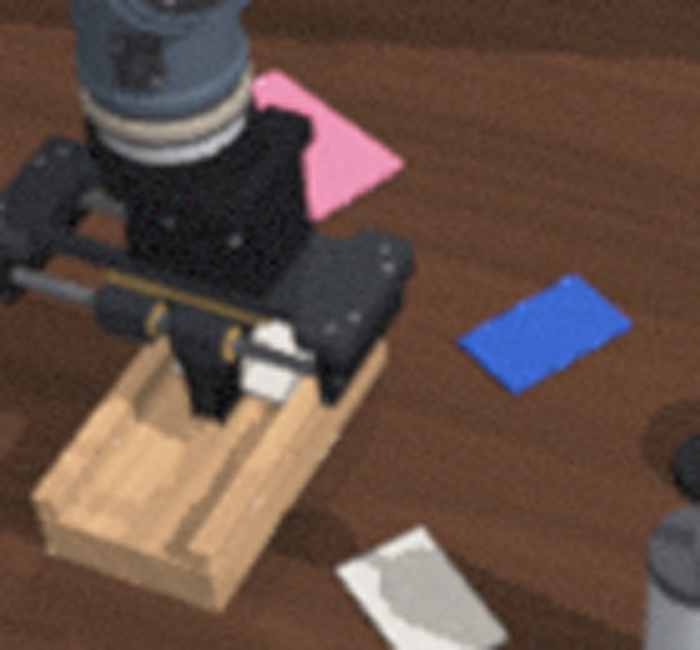

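Request:
move_arm --rows '[-5,0.3,1,0,0,0,1,-5,0.3,0,0,0,0,1,0,0,0,0,0,0,1,10,-0.5,0,0,0,0,1,0,0,30,0,0,0,1,0,0,45,0,0,0,1,25,0,45,0,0,0,0.5,50,0,30,0,0,0,0,50,0,0,0,0,0,0,50,0,0,0,0,0,0,0,0,0,0,0,0,0]'

```text
time: 5.45
position: [0.6993, -0.2659, 0.1764]
tool_rot: [1.0, -0.024, 0.004, 0.001]
ft_force: [-0.3, 0.1, -0.1]
grip_width: 0.0324
```

```bash
python3 - <<'E'
from h import *
for n in("top","scene"):
    c=robot.camera(n);save(c,n+"3",(340,140,460,280) if n=="top" else (200,90,340,220),4)
    np.save("t3.npy",c,allow_pickle=True)
    P=cloud(c);col=c["color"].astype(int)
    m=(col.min(2)>130)&(col.max(2)-col.min(2)<40)&(P[:,:,2]>.025)&(P[:,:,2]<.045)&(P[:,:,0]>.35)&(P[:,:,0]<.6)&(abs(P[:,:,1]+.265)<.05)
    q=P[m]
    if len(q):print(len(q),q.min(0),q.max(0),cv2.minAreaRect((q[:,:2]*1000).astype(np.float32)))
    print([(round(d["conf"],2),d["at"],px2w(c,*d["at"])) for d in robot.spot_point(n,"rack_lip")[:1]])
print(robot.get_obs()["position"],robot.get_obs()["time"])
E
```

```text
[(0.39, [274.0, 94.4], array([0.78103327, 0.05077378, 0.01067619]))]
764 [ 0.39284619 -0.29633301  0.02784432] [ 0.50477342 -0.22417005  0.03968225] ((447.98260498046875, -262.0235900878906), (68.19041442871094, 114.21577453613281), 83.59374237060547)
[(0.7, [262.0, 149.5], array([ 0.44567104, -0.25141526,  0.03568002]))]
[ 0.69113394 -0.26589012  0.17577059] 5.65
```

View pics/scene3.png

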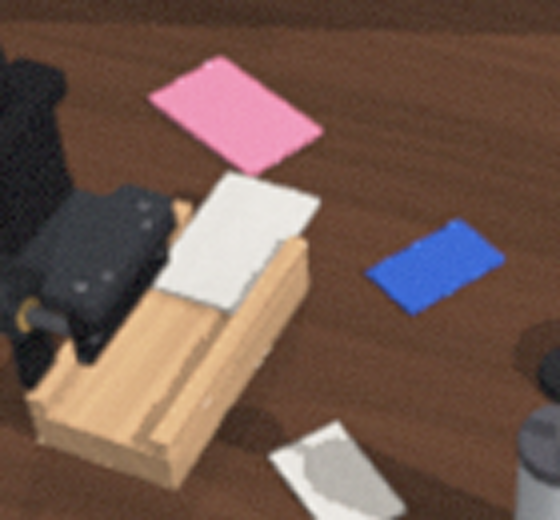

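View pics/top3.png

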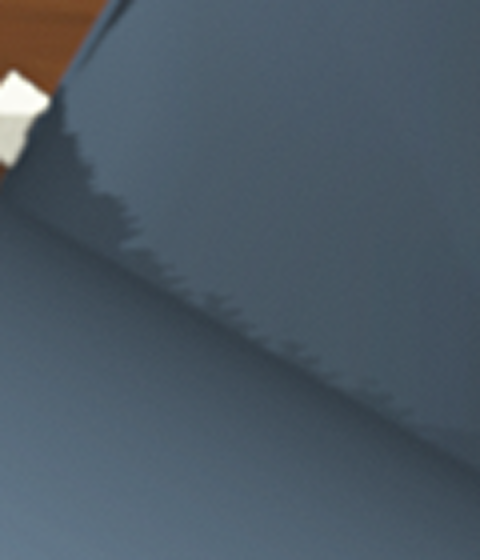

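Request:
move_arm --rows '[-40,1,-10,0,0,0,0,-45,1,-10,0,0,0,0,-45,1,-10,0,0,0,0,-45,1,-10,0,0,0,0,-45,1,-10,0,0,0,0,-45,0,-10,0,0,0,0,-10,0,0,0,0,0,0,0,0,0,0,0,0,0,0,0,0,0,0,0,0]'

```text
time: 6.55
position: [0.4185, -0.2627, 0.1175]
tool_rot: [1.0, -0.026, 0.001, 0.001]
ft_force: [1.1, 0.2, 0.2]
grip_width: 0.0868
```

```bash
python3 - <<'E'
from h import *
o=robot.get_obs();print(o["position"],o["tool_rot"],o["grip_width"])
c=robot.camera("wrist");save(c,"w4");print(c["tool_from_camera"])
K=c["camera_matrix"]
from scipy.spatial.transform import Rotation as Ro
Z=c["z_map"];u,v=np.meshgrid(np.arange(640),np.arange(400))
Pc=np.stack([(u-K[0,2])/K[0,0]*Z,(v-K[1,2])/K[1,1]*Z,Z],-1)
T=c["tool_from_camera"];P=(Pc@T[:3,:3].T+T[:3,3])@Ro.from_quat(o["tool_rot"]).as_matrix().T+o["position"]
P[Z==0]=0
col=c["color"].astype(int)
m=(col.min(2)>130)&(col.max(2)-col.min(2)<40)&(P[:,:,2]>.025)&(P[:,:,2]<.045)&(P[:,:,0]>.35)&(P[:,:,0]<.6)&(abs(P[:,:,1]+.265)<.05)
q=P[m]
if len(q):print(len(q),q.min(0),q.max(0),np.median(q,0),cv2.minAreaRect((q[:,:2]*1000).astype(np.float32)))
E
```

```text
[ 0.41850897 -0.2626674   0.11746629] [ 0.99965467 -0.02621344  0.00142764  0.00116735] 0.08684043586206468
[[ 3.39929072e-04 -9.54863757e-01 -2.97043919e-01  8.25909513e-02]
 [ 9.99999936e-01  3.56970785e-04 -3.12887892e-06  7.39074758e-04]
 [ 1.09023654e-04 -2.97043899e-01  9.54863818e-01 -1.62561536e-01]
 [ 0.00000000e+00  0.00000000e+00  0.00000000e+00  1.00000000e+00]]
11309 [ 0.39229532 -0.29657608  0.02812915] [ 0.50494369 -0.2265818   0.03892258] [ 0.45392184 -0.26180494  0.03645228] ((448.2310791015625, -261.6794128417969), (66.1240234375, 110.44183349609375), 87.22329711914062)
```

View pics/w4.png

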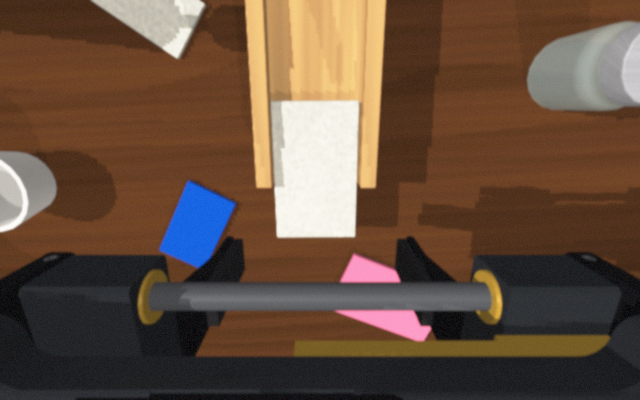

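Request:
move_arm --rows '[1.5,2.4,-30,0,0,0,0,0,0,-35,0,0,0,0,0,0,-19,0,0,0,0,0,0,-5.5,0,0,0,0,0,0,0,0,0,0,0,0,0,0,0,0,0,0.5,0,0,0,0,0,0,0.5,0,0,0,0,0,0,0.5,0,0,0,0,0,0,0.5,0,0,0,0,0,0,0.5]' --grip_force 25

```text
time: 7.6
position: [0.4193, -0.2594, 0.0276]
tool_rot: [1.0, -0.026, 0.001, 0.001]
ft_force: [0.4, -0.3, 3.7]
grip_width: 0.0654
```

Request:
move_arm --rows '[0,0,3,0,0,0,0.6,0,0,5,0,0,0,0.6,0,0,10,0,0,0,0.6,0,0,20,0,0,0,0.6,0,0,30,0,0,0,0.6,0,0,40,0,0,0,0.6,0,0,40,0,0,0,0.6,0,0,35,0,0,0,0.6,0,0,0,0,0,0,0.6]'

```text
time: 8.5
position: [0.4212, -0.2611, 0.2154]
tool_rot: [1.0, -0.025, 0.004, 0.004]
ft_force: [1.0, -0.4, -0.7]
grip_width: 0.0655
```

```bash
python3 - <<'E'
from h import *
o=robot.get_obs();print(o["position"],o["tool_rot"],o["grip_width"],o["ft_force"])
c=robot.camera("wrist");save(c,"w5")
E
```

```text
[ 0.42121093 -0.2610735   0.21537023] [ 0.99965848 -0.02548078  0.00425334  0.00394486] 0.06546601675924005 [ 0.98097272 -0.42538275 -0.72486081]
```

View pics/w5.png

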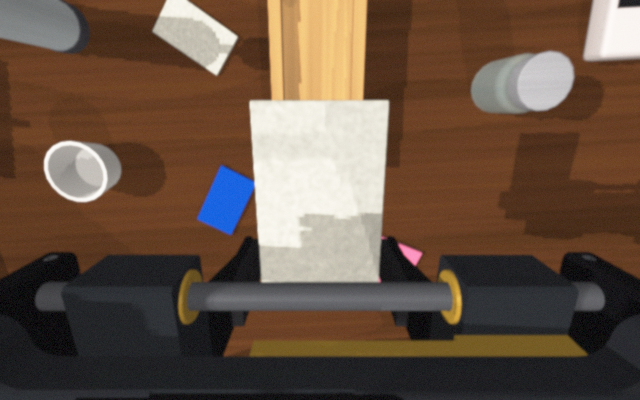

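Request:
move_arm --rows '[5,25,0,0,0,-0.016,0.6,7,42,0,0,0,-0.016,0.6,7,42,0,0,0,-0.016,0.6,7,44,0,0,0,-0.016,0.6,7,44,0,0,0,-0.016,0.6,7,44,0,0,0,-0.016,0.6,8,44,0,0,0,-0.016,0.6,8,44,0,0,0,-0.016,0.6,8,44,0,0,0,-0.017,0.6,8,44,0,0,0,-0.017,0.6,7,44,0,0,0,-0.017,0.6,6,27,0,0,0,-0.016,0.6]'

```text
time: 9.75
position: [0.5025, 0.2318, 0.2085]
tool_rot: [0.993, -0.122, -0.002, 0.0]
ft_force: [0.1, -0.7, 0.0]
grip_width: 0.0654
```

Request:
move_arm --rows '[0,0,-30,0,0,0,0.6,0,0,-40,0,0,0,0.6,0,0,-25,0,0,0,0.6,0,0,0,0,0,0,0.6,0,0,0,0,0,0,0.6]'

```text
time: 10.25
position: [0.5031, 0.2288, 0.1142]
tool_rot: [0.992, -0.123, -0.001, 0.0]
ft_force: [0.8, 0.3, -0.3]
grip_width: 0.0656
```

```bash
cat >> h.py <<'E'
from scipy.spatial.transform import Rotation as Ro
def wcloud():
    o=robot.get_obs();c=robot.camera("wrist");K=c["camera_matrix"]
    Z=c["z_map"];u,v=np.meshgrid(np.arange(640),np.arange(400))
    Pc=np.stack([(u-K[0,2])/K[0,0]*Z,(v-K[1,2])/K[1,1]*Z,Z],-1)
    T=c["tool_from_camera"];P=(Pc@T[:3,:3].T+T[:3,3])@Ro.from_quat(o["tool_rot"]).as_matrix().T+o["position"]
    P[Z==0]=np.nan
    return o,c,P
E
python3 - <<'E'
from h import *
o,c,P=wcloud();print(o["position"],Ro.from_quat(o["tool_rot"]).as_matrix().round(3).tolist(),o["grip_width"],o["time"])
save(c,"w6"); np.save("w6.npy",P)
col=c["color"].astype(int)
m=(col.min(2)>130)&(col.max(2)-col.min(2)<40)&(P[:,:,2]>.08)&(P[:,:,2]<.16)
q=P[m];print(len(q),cv2.minAreaRect((q[:,:2]*1000).astype(np.float32)))
A=np.c_[q[:,:2],np.ones(len(q))];f=np.linalg.lstsq(A,q[:,2],rcond=None)[0];print("tilt",f)
c=robot.camera("scene");save(c,"s6",(330,80,560,320),3)
E
```

```text
[0.50305118 0.22879935 0.11417663] [[0.97, -0.244, -0.003], [-0.244, -0.97, -0.001], [-0.002, 0.001, -1.0]] 0.06563926753134533 10.25
23062 ((537.9326782226562, 144.0469970703125), (109.09689331054688, 238.40493774414062), 0.21899066865444183)
tilt [-0.00453209  0.00252844  0.12444166]
```

View pics/w6.png

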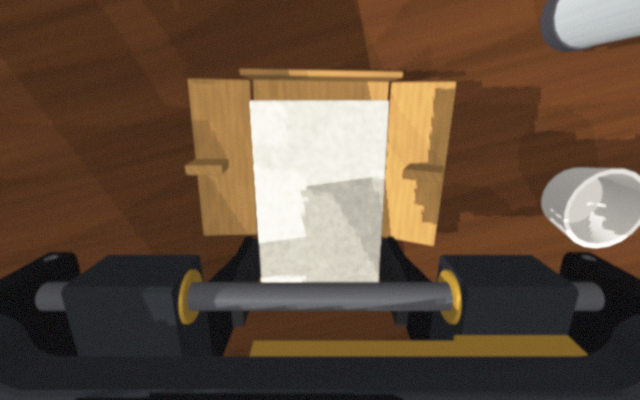

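View pics/s6.png

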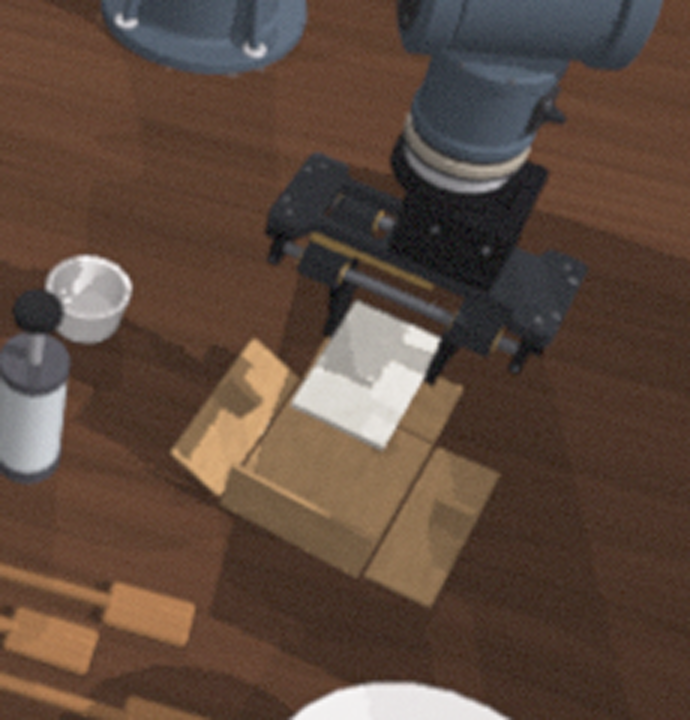

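Request:
move_arm --rows '[3,-1,-30,0,0,0,0.6,0,0,-35,0,0,0,0.6,0,0,-25,0,0,0,0.6,0,0,-10,0,0,0,0.6,0,0,-5,0,0,0,0.6,0,0,-2,0,0,0,0.6,0,0,0,0,0,0,0.6,0,0,0,0,0,0,0.6]'

```text
time: 11.15
position: [0.5077, 0.2282, 0.0092]
tool_rot: [0.992, -0.123, 0.001, -0.0]
ft_force: [-0.3, 0.3, -0.3]
grip_width: 0.0654
```

Request:
move_arm --rows '[0,0,-2,0,0,0,0.6,0,0,-1.5,0,0,0,0.6,0,0,0,0,0,0,0.6,0,0,0,0,0,0,0.2,0,0,0,0,0,0,0.16,0,0,0,0,0,0,0.16,0,0,0,0,0,0,0.16]'

```text
time: 11.85
position: [0.5069, 0.228, 0.0045]
tool_rot: [0.992, -0.123, 0.0, -0.0]
ft_force: [0.8, -1.0, -0.8]
grip_width: 0.073
```

Released. I'll go straight up and look.

Request:
move_arm --rows '[0,0,10,0,0,0,0.16,0,0,25,0,0,0,0.16,0,0,40,0,0,0,0.16,0,0,45,0,0,0,0.5,0,0,40,0,0,0,1,0,0,0,0,0,0,1,0,0,0,0,0,0,1]'

```text
time: 12.55
position: [0.5073, 0.2282, 0.1662]
tool_rot: [0.992, -0.123, 0.001, -0.001]
ft_force: [0.4, -0.2, 0.2]
grip_width: 0.0488
```

```bash
cat >> h.py <<'E'
O=np.array([.5334,.2207]);YAW=np.radians(-14.06)
RB=np.array([[np.cos(YAW),-np.sin(YAW)],[np.sin(YAW),np.cos(YAW)]])
def loc(P): return np.concatenate([(P[...,:2]-O)@RB,P[...,2:]],-1)
E
python3 - <<'E'
from h import *
o,c,P=wcloud();print(o["position"],o["grip_width"],o["time"])
save(c,"w7")
col=c["color"].astype(int);L=loc(P)
m=(col.min(2)>120)&(col.max(2)-col.min(2)<45)&(L[:,:,2]<.03)&(abs(L[:,:,0])<.1)&(abs(L[:,:,1])<.056)
q=L[m];print(len(q),cv2.minAreaRect((q[:,:2]*1000).astype(np.float32)),np.median(q[:,2]))
fl=(abs(L[:,:,0])<.065)&(abs(L[:,:,1])<.052)&(abs(L[:,:,1])>.04);print("floor",np.nanmedian(L[fl][:,2]))
A=np.c_[q[:,:2],np.ones(len(q))];f=np.linalg.lstsq(A,q[:,2],rcond=None)[0];print("tilt",f)
# box edges: back wall top
bw=L[(L[:,:,2]>.045)&(abs(L[:,:,1])<.05)&(L[:,:,0]>.05)&(L[:,:,0]<.1)];print("back",np.percentile(bw,[5,50,95],axis=0), np.polyfit(bw[:,1],bw[:,0],1))
E
```

```text
[0.50730001 0.22819253 0.16620343] 0.04883025273101006 12.55
6773 ((1.1808853149414062, -0.132568359375), (108.96483612060547, 65.64828491210938), 0.005873688030987978) 0.010487646087901425
floor 0.2603134555642278
tilt [0.00070907 0.00092277 0.01048083]
back [[ 6.77992656e-02 -4.43843870e-02  4.85469646e-02]
 [ 6.99612942e-02  2.65247080e-07  5.02787025e-02]
 [ 7.23088200e-02  4.43455072e-02  5.15525251e-02]] [0.01639062 0.07003454]
```

View pics/w7.png

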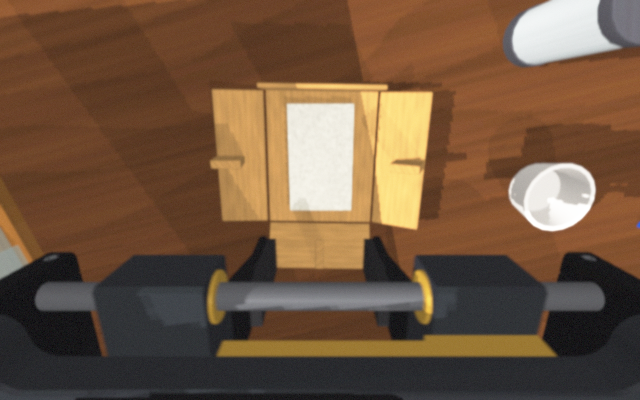

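The board lies centred at (1, 0) mm in the box and is level. In the wrist view it sits at about 320,157 between the hinge lines at columns 268 and 373. Next I'll push the front wall up from outside with the shut fingers.

Request:
move_arm --rows '[-30,7.5,0,0,0,0,1,-30,7.5,0,0,0,0,1,-30,7.5,0,0,0,0,1,-30,7.4,0,0,0,0,1,0,0,-40,0,0,0,1,0,0,-40,0,0,0,1,0,0,-30,0,0,0,1,0,0,-11,0,0,0,1,0,0,0,0,0,0,1]'

```text
time: 13.5
position: [0.385, 0.2572, 0.0414]
tool_rot: [0.992, -0.123, -0.003, 0.001]
ft_force: [-0.1, 0.4, -0.5]
grip_width: 0.0005
```

```bash
python3 - <<'E'
from h import *
o=robot.get_obs();print(o["position"],loc(o["position"]),o["time"])
E
```

```text
[0.38497868 0.25716664 0.04140661] [-0.15283402 -0.00068299  0.04140661] 13.5
```

Request:
move_arm --rows '[19.4,-4.9,4,0,0,0,1,8,-2,0,0,0,0,1,8,-2,0,0,0,0,1,8,-2,0,0,0,0,1,8,-2,0,0,0,0,1,7,-1.7,-2,0,0,0,1,0,0,0,0,0,0,1]'

```text
time: 14.2
position: [0.4344, 0.2451, 0.0499]
tool_rot: [0.992, -0.124, -0.01, 0.0]
ft_force: [-24.1, 12.9, 52.0]
grip_width: 0.0007
```

```bash
python3 - <<'E'
from h import *
o=robot.get_obs();print(loc(o["position"]),o["ft_force"],o["time"])
c=robot.camera("scene");save(c,"s8",(330,80,560,320),3)
E
```

```text
[-0.10196061 -0.00040046  0.04993964] [-24.13323651  12.90592062  52.03292767] 14.2
```

View pics/s8.png

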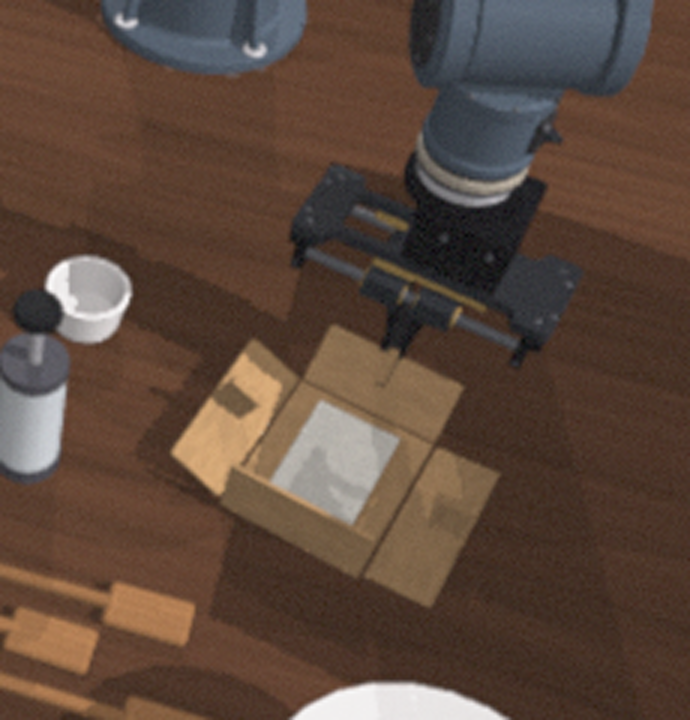

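The push jammed: wall friction is high and the contact force runs through the hinge. I'll back off and pinch the tabs instead, following the arc.

Request:
move_arm --rows '[-10,2.5,0,0,0,0,1,-10,2.5,0,0,0,0,1,-10,2.5,20,0,0,0,1,0,0,40,0,0,0,1,0,0,40,0,0,0,0.6,0,0,0,0,0,0,0.6,0,0,0,0,0,0,0.6]'

```text
time: 14.95
position: [0.4157, 0.2509, 0.1465]
tool_rot: [0.992, -0.123, 0.001, -0.001]
ft_force: [-0.3, -0.4, -0.0]
grip_width: 0.0168
```

```bash
cat >> h.py <<'E'
HG={"front":(0,-1,.07),"left":(1,1,.057),"right":(1,-1,.057)}
def walls(L,th0=None):
    """tab/wall info from local cloud: angle estimates via sheet points"""
    for n,(ax,sg,h) in HG.items():
        r=sg*L[...,ax]-h; w=L[...,1-ax]; z=L[...,2]-.002
        m=(r>-.03)&(r<.055)&(abs(w)<.05)&(abs(w)>.014)&(z>.006)&(z<.055)&~((r<0)&(z<.015))
        if m.sum()<20: print(n,"few");continue
        a=np.arctan2(z[m],r[m]);rr=np.hypot(z[m],r[m])
        k=rr>.02
        print(n,k.sum(),"theta",np.round(np.percentile(a[k],[20,50,80]),3),"minus ~",round(.002/.035,3))
        t=(abs(w)<.004)&(r>-.05)&(r<.06)&(z>.01)&(z<.065)
        if t.sum()>5: print("   tab pts",t.sum(),"w",np.round(np.median(w[t]),4),"r",np.round(np.percentile(r[t],[2,98]),4),"z",np.round(np.percentile(z[t],[2,98]),4))
        hi=(r>-.04)&(r<.06)&(abs(w)<.03)&(z>.03)
        if hi.sum()>3: print("   high w",np.round(np.percentile(w[hi],[5,50,95]),4), "r",np.round(np.median(r[hi]),4))
E
python3 - <<'E'
from h import *
o,c,P=wcloud();print(loc(o["position"]),o["ft_force"],o["time"],o["grip_width"])
save(c,"w9");L=loc(P);walls(L)
c=robot.camera("scene");save(c,"s9",(330,80,560,320),3);print("scene");walls(loc(cloud(c)))
for t in("tab_front","tab_left","tab_right"):
    for n in("scene","wrist"):
        print(t,n,[(round(d["conf"],2),d["at"]) for d in robot.spot_point(n,t)[:2]])
E
```

```text
[-0.12148951  0.00073418  0.14649185] [-0.2541067  -0.44311962 -0.00488707] 14.95 0.016800634145857953
front 2451 theta [0.575 0.597 0.627] minus ~ 0.057
   tab pts 389 w -0.0002 r [0.0038 0.0422] z [0.0134 0.0529]
   high w [-0.0271  0.0002  0.0271] r 0.0255
left 1311 theta [0.15  0.167 0.193] minus ~ 0.057
   tab pts 513 w -0.0004 r [0.0187 0.046 ] z [0.0107 0.0377]
   high w [-0.0024  0.0011  0.0049] r 0.0324
right 3061 theta [0.483 0.505 0.535] minus ~ 0.057
   tab pts 420 w -0.0006 r [-0.0136  0.0436] z [0.0102 0.0506]
   high w [-0.0051 -0.002   0.0024] r 0.0217
scene
front 404 theta [0.474 0.531 0.575] minus ~ 0.057
   tab pts 44 w 0.0008 r [0.0007 0.0277] z [0.0103 0.0518]
   high w [-0.0259  0.0018  0.0271] r 0.0238
left 38 theta [0.132 0.151 0.176] minus ~ 0.057
   tab pts 74 w 0.0025 r [0.0204 0.0477] z [0.0107 0.0363]
   high w [-0.0033  0.0021  0.0051] r 0.0348
right 258 theta [0.43  0.466 0.512] minus ~ 0.057
   tab pts 134 w 0.0013 r [0.0078 0.0426] z [0.0133 0.0483]
   high w [-0.0052  0.0008  0.0026] r 0.0221
tab_front scene [(0.86, [458.9, 202.5])]
tab_front wrist [(0.58, [319.6, 164.2])]
tab_left scene [(0.61, [305.8, 277.8]), (0.19, [408.8, 210.4])]
tab_left wrist [(0.89, [211.0, 49.0])]
tab_right scene [(0.61, [406.7, 211.3])]
tab_right wrist [(0.73, [426.0, 55.2])]
```

View pics/w9.png

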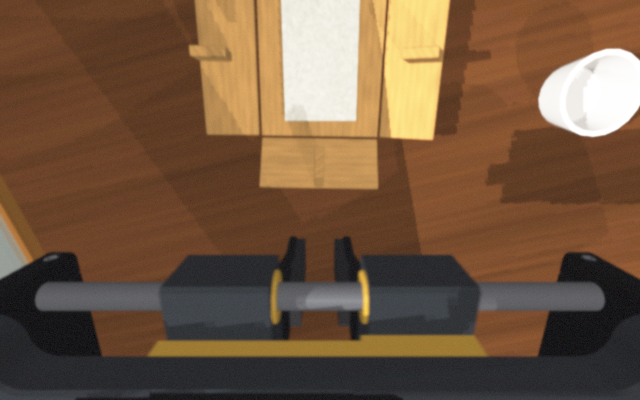

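View pics/s9.png

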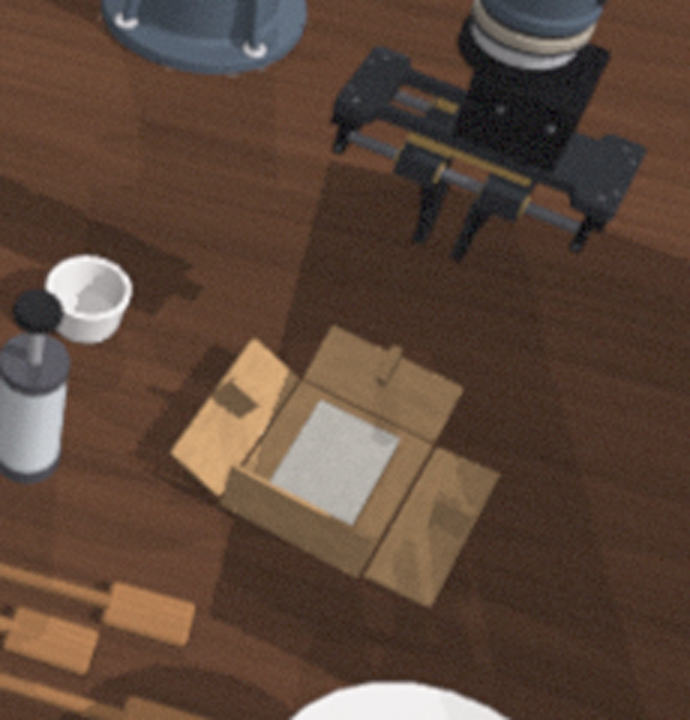

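Request:
move_arm --rows '[15,-4.2,-30,0,0,0,0.6,15.4,-4.2,-40,0,0,0,0.6,0,0,-30,0,0,0,0.6,0,0,-14,0,0,0,0.6,0,0,-5.5,0,0,0,0.6,0,0,0,0,0,0,0.6,0,0,0,0,0,0,0.6]' --grip_force 10

```text
time: 16.05
position: [0.4461, 0.2427, 0.0265]
tool_rot: [0.992, -0.123, 0.001, -0.0]
ft_force: [0.1, -0.0, -0.1]
grip_width: 0.0348
```

```bash
python3 - <<'E'
from h import *
o=robot.get_obs();print(loc(o["position"]),o["ft_force"],o["time"],o["grip_width"])
E
```

```text
[-9.00380512e-02  8.95723505e-05  2.65015848e-02] [ 0.09175505 -0.02754696 -0.13090252] 16.05 0.03481597491873605
```

Request:
move_arm --rows '[0,0,0,0,0,0,1,0,0,0,0,0,0,1,0,0,0,0,0,0,1,0,0,0,0,0,0,1,0,0,0,0,0,0,1]'

```text
time: 16.55
position: [0.4466, 0.2441, 0.0266]
tool_rot: [0.992, -0.124, 0.001, -0.002]
ft_force: [-0.6, 6.9, 2.4]
grip_width: 0.008
```

Request:
move_arm --rows '[4.1,-1,1.8,0,0,0,1,4.2,-1,1.5,0,0,0,1,4.4,-1.1,0.9,0,0,0,1,4.5,-1.1,0.5,0,0,0,1,4.4,-1.1,0,0,0,0,1,4.5,-1.1,-0.4,0,0,0,1,4.4,-1.1,-1,0,0,0,1,4.3,-1.1,-1.4,0,0,0,1,4,-1,-1.8,0,0,0,1,3.7,-0.9,-2.1,0,0,0,1,0,0,0,0,0,0,1,0,0,0,0,0,0,1]'

```text
time: 17.75
position: [0.4883, 0.233, 0.0241]
tool_rot: [0.992, -0.123, 0.0, -0.001]
ft_force: [0.1, 4.7, -0.5]
grip_width: 0.0078
```

```bash
python3 - <<'E'
from h import *
o=robot.get_obs();print(loc(o["position"]),o["ft_force"],o["time"],o["grip_width"])
c=robot.camera("scene");save(c,"s10",(330,80,560,320),3);print("scene");walls(loc(cloud(c)))
E
```

```text
[-0.04678229  0.0009791   0.02405206] [ 0.07247707  4.71117159 -0.54403403] 17.75 0.0077573982740706485
scene
front 96 theta [1.479 1.539 1.595] minus ~ 0.057
   tab pts 61 w -0.0005 r [-0.0324 -0.0072] z [0.023  0.0631]
   high w [-0.027   0.0043  0.0276] r 0.0282
left 40 theta [0.134 0.164 0.21 ] minus ~ 0.057
   tab pts 82 w 0.0028 r [0.021  0.0483] z [0.0109 0.0361]
   high w [-0.0288 -0.022  -0.0092] r -0.0251
right 260 theta [0.42  0.465 0.507] minus ~ 0.057
   tab pts 141 w 0.0012 r [0.0088 0.0424] z [0.0126 0.0485]
   high w [-0.0279 -0.0137  0.0097] r -0.0206
```

View pics/s10.png

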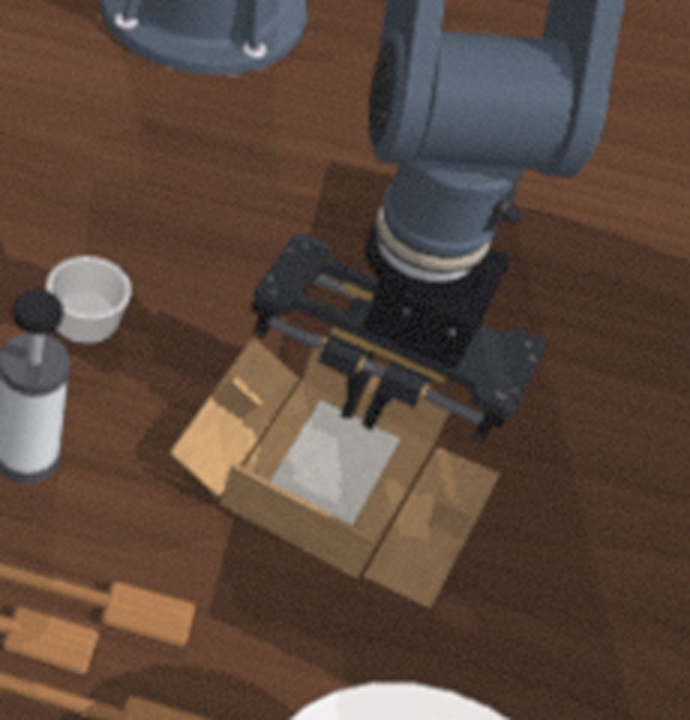

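Request:
move_arm --rows '[0,0,0,0,0,0,0.75,0,0,0,0,0,0,0.7,0,0,0,0,0,0,0.7,0,0,10,0,0,0,0.7,0,0,30,0,0,0,0.7,0,0,40,0,0,0,0.7,0,0,40,0,0,0,0.7,-20,5,0,0,0,0,0.7,-25,6,0,0,0,0,0.7,0,0,0,0,0,0,0.7,0,0,0,0,0,0,0.7]'

```text
time: 18.9
position: [0.4432, 0.243, 0.1447]
tool_rot: [0.992, -0.122, 0.001, -0.0]
ft_force: [-0.4, -0.2, -0.9]
grip_width: 0.0262
```

```bash
cat >> h.py <<'E'
def upright(L):
    # outer/inner face: position of sheet top edge
    for n,(ax,sg,h) in HG.items():
        r=sg*L[...,ax]-h; w=L[...,1-ax]; z=L[...,2]-.002
        m=(abs(r)<.02)&(abs(w)<.05)&(abs(w)>.012)&(z>.045)&(z<.06)
        if m.sum()>5: 
            R_=np.percentile(r[m],[5,50,95]); print(n,m.sum(),"top r",np.round(R_,4),"z",np.round(np.median(z[m]),4),"theta~",np.round(np.pi/2-(R_[0]+R_[2])/2/.05,3))
E
python3 - <<'E'
from h import *
o,c,P=wcloud();print(loc(o["position"]),o["time"],o["grip_width"])
save(c,"w11");L=loc(P);upright(L);walls(L)
c=robot.camera("scene");print("scene");upright(loc(cloud(c)))
E
```

```text
[-0.09289153 -0.0002994   0.14474584] 18.9 0.02618840234493902
front 565 top r [0.0007 0.0026 0.0052] z 0.05 theta~ 1.511
front 1184 theta [1.515 1.545 1.572] minus ~ 0.057
   tab pts 429 w 0.0003 r [-0.0304  0.0042] z [0.026  0.0534]
   high w [-0.0272  0.0005  0.0272] r -0.003
left 1312 theta [0.149 0.167 0.193] minus ~ 0.057
   tab pts 365 w 0.0005 r [-0.0357  0.0455] z [0.0103 0.0377]
   high w [-0.0018  0.0013  0.0051] r 0.0317
right 3241 theta [0.482 0.504 0.532] minus ~ 0.057
   tab pts 373 w -0.0005 r [0.007 0.044] z [0.0223 0.0505]
   high w [-0.005  -0.0013  0.0023] r 0.0208
scene
front 81 top r [0.001  0.0036 0.007 ] z 0.0476 theta~ 1.491
```

View pics/w11.png

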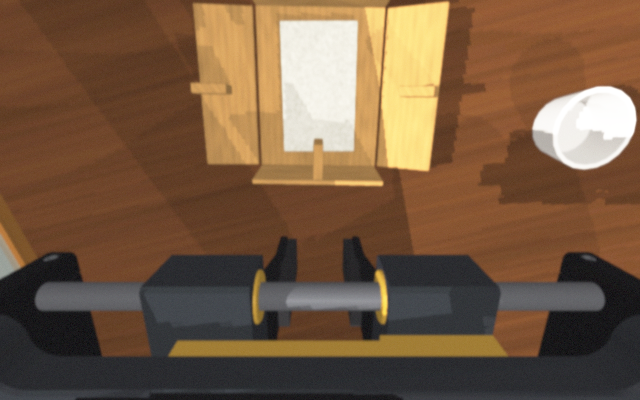

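```bash
python3 - <<'E'
from h import *
print(robot.get_obs()["q"].round(3))
E
```

```text
[ 0.279  0.486  1.806 -0.     0.848  2.097]
```

Request:
move_arm --rows '[9.4,5.5,0,0,0,0.131,0.6,9.4,5.5,0,0,0,0.131,0.6,9.4,5.5,0,0,0,0.131,0.6,9.4,5.5,0,0,0,0.131,0.6,9.4,5.5,0,0,0,0.131,0.6,9.4,5.5,0,0,0,0.131,0.6,9.4,5.5,0,0,0,0.131,0.6,9.4,5.5,0,0,0,0.131,0.6,9.4,5.5,0,0,0,0.131,0.6,9.4,5.5,0,0,0,0.131,0.6,9.4,5.5,0,0,0,0.131,0.6,9.4,5.5,0,0,0,0.13,0.6]'

```text
time: 20.2
position: [0.5574, 0.3088, 0.1436]
tool_rot: [0.787, 0.617, 0.0, 0.0]
ft_force: [0.1, 0.2, 1.0]
grip_width: 0.0348
```

Request:
move_arm --rows '[0,0,0,0,0,0,0.6,0,0,0,0,0,0,0.6]'

```text
time: 20.4
position: [0.5562, 0.3085, 0.1435]
tool_rot: [0.79, 0.614, -0.0, -0.0]
ft_force: [0.1, -0.6, 0.2]
grip_width: 0.0349
```

```bash
python3 - <<'E'
from h import *
o=robot.get_obs();print(loc(o["position"]),o["time"],o["grip_width"],o["q"].round(2))
R=Ro.from_quat(o["tool_rot"]).as_matrix();print("tool y in box deg",np.degrees(np.arctan2(R[1,1],R[0,1]))+14.06)
E
```

```text
[0.00079361 0.09067906 0.14351266] 20.4 0.03490502431823602 [ 0.33  0.63  1.47 -0.    1.03  0.58]
tool y in box deg -0.2221226616977514
```

Request:
move_arm --rows '[0,0,-40,0,0,0,0.6,0,0,-40,0,0,0,0.6,0,0,-28,0,0,0,0.6,0,0,-14,0,0,0,0.6,0,0,-6,0,0,0,0.6,0,0,0,0,0,0,0.6,0,0,0,0,0,0,1,0,0,0,0,0,0,1,0,0,0,0,0,0,1,0,0,0,0,0,0,1,0,0,0,0,0,0,1]' --grip_force 10

```text
time: 21.5
position: [0.5568, 0.3091, 0.0167]
tool_rot: [0.789, 0.615, 0.001, 0.0]
ft_force: [0.5, -0.8, 1.7]
grip_width: 0.0083
```

Request:
move_arm --rows '[-0.8,-3.1,3.5,0,0,0,1,-0.9,-3.4,3.2,0,0,0,1,-0.9,-3.7,2.8,0,0,0,1,-1,-4.1,2.3,0,0,0,1,-1,-4.2,1.9,0,0,0,1,-1.1,-4.4,1.4,0,0,0,1,-1.1,-4.6,0.9,0,0,0,1,-1.1,-4.6,0.4,0,0,0,1]'

```text
time: 22.3
position: [0.5482, 0.2765, 0.0328]
tool_rot: [0.789, 0.615, 0.0, 0.0]
ft_force: [2.2, 4.1, 0.5]
grip_width: 0.0076
```

Request:
move_arm --rows '[-1.1,-4.6,-0.1,0,0,0,1,-1.1,-4.6,-0.7,0,0,0,1,-1.1,-4.5,-1.1,0,0,0,1,-1.1,-4.4,-1.6,0,0,0,1,-1,-4.1,-2.1,0,0,0,1,-1,-3.9,-2.5,0,0,0,1,0,0,0,0,0,0,1,0,0,0,0,0,0,1]'

```text
time: 23.1
position: [0.541, 0.2496, 0.0237]
tool_rot: [0.788, 0.615, -0.001, 0.0]
ft_force: [1.2, -2.2, 1.7]
grip_width: 0.008
```

```bash
python3 - <<'E'
from h import *
o=robot.get_obs();print(loc(o["position"]),o["ft_force"],o["time"],o["grip_width"])
c=robot.camera("scene");save(c,"s12",(330,80,560,320),3);print("scene");walls(loc(cloud(c)));upright(loc(cloud(c)))
E
```

```text
[0.000352   0.02987236 0.02372875] [ 1.18757297 -2.17976577  1.72932607] 23.1 0.008000492804178342
scene
front 147 theta [1.461 1.495 1.529] minus ~ 0.057
   high w [-0.0269 -0.0002  0.0261] r -0.0012
left few
right 257 theta [0.428 0.464 0.502] minus ~ 0.057
   tab pts 142 w 0.0011 r [0.0073 0.042 ] z [0.0113 0.0469]
   high w [-0.0279 -0.0042  0.0242] r -0.0242
front 34 top r [0.0018 0.0038 0.0066] z 0.0479 theta~ 1.487
```

View pics/s12.png

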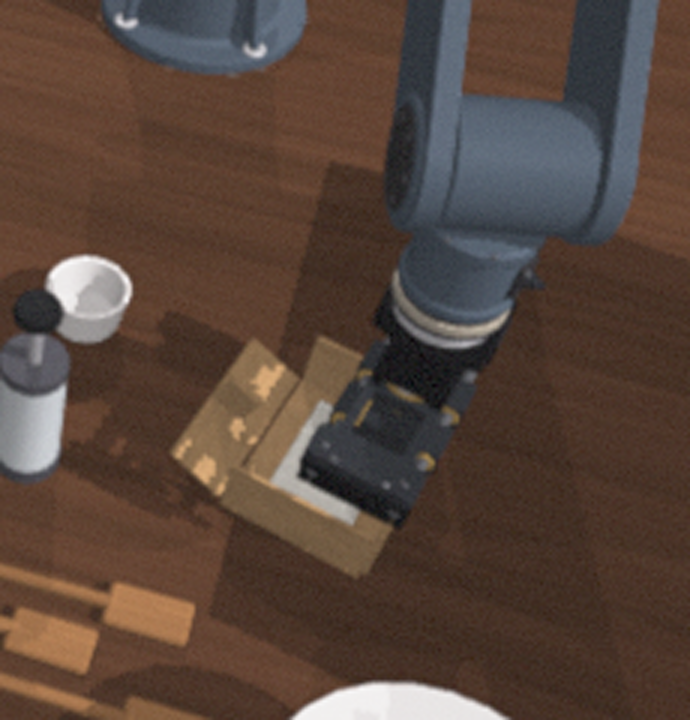

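Request:
move_arm --rows '[0,0,0,0,0,0,0.75,0,0,0,0,0,0,0.65,0,0,0,0,0,0,0.65,0,0,10,0,0,0,0.65,0,0,30,0,0,0,0.65,0,0,40,0,0,0,0.65,0,0,40,0,0,0,0.65,-9,-35,0,0,0,0,0.6,-9.4,-36.5,0,0,0,0,0.6,-9.4,-36,0,0,0,0,0.6,0,0,0,0,0,0,0.6,0,0,0,0,0,0,0.6]'

```text
time: 24.35
position: [0.5141, 0.1428, 0.145]
tool_rot: [0.789, 0.614, 0.001, 0.0]
ft_force: [-0.1, -0.4, -0.5]
grip_width: 0.0347
```

```bash
python3 - <<'E'
from h import *
o,c,P=wcloud();print(loc(o["position"]),o["time"],o["grip_width"])
save(c,"w13");L=loc(P);upright(L);walls(L)
c=robot.camera("scene");print("scene");upright(loc(cloud(c)))
E
```

```text
[ 0.00015602 -0.08026621  0.14504312] 24.35 0.03469962200204962
front 719 top r [0.0002 0.002  0.0046] z 0.0498 theta~ 1.523
left 815 top r [-0.0016  0.0004  0.0028] z 0.0501 theta~ 1.558
front 1591 theta [1.528 1.56  1.589] minus ~ 0.057
   tab pts 534 w 0.0003 r [-0.0306  0.0041] z [0.0264 0.0534]
   high w [-0.0254  0.0003  0.0262] r 0.0003
left 1540 theta [1.555 1.592 1.621] minus ~ 0.057
   tab pts 548 w 0.0009 r [-0.0316  0.0022] z [0.0251 0.0526]
   high w [-0.0257  0.0009  0.0256] r -0.0012
right 2412 theta [0.479 0.499 0.528] minus ~ 0.057
   tab pts 312 w -0.0003 r [0.0075 0.0428] z [0.0265 0.0506]
   high w [-0.0274 -0.0004  0.0275] r -0.0015
scene
front 78 top r [0.001  0.0035 0.0065] z 0.0479 theta~ 1.495
left 54 top r [0.0002 0.0023 0.0043] z 0.0486 theta~ 1.525
```

View pics/w13.png

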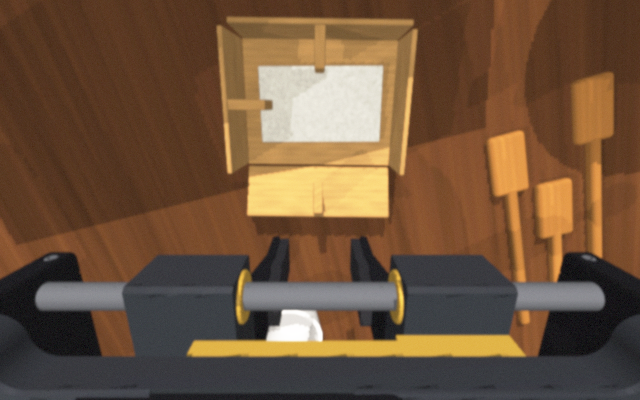

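Request:
move_arm --rows '[0,0,-40,0,0,0,0.6,0,0,-40,0,0,0,0.6,0,0,-24,0,0,0,0.6,0,0,-11,0,0,0,0.6,0,0,-5,0,0,0,0.6,0,0,0,0,0,0,0.6,0,0,0,0,0,0,1,0,0,0,0,0,0,1,0,0,0,0,0,0,1,0,0,0,0,0,0,1,0,0,0,0,0,0,1]' --grip_force 10

```text
time: 25.55
position: [0.5126, 0.1433, 0.0246]
tool_rot: [0.789, 0.615, -0.001, -0.001]
ft_force: [-3.6, 0.6, 4.0]
grip_width: 0.0077
```

Request:
move_arm --rows '[1,4,2.3,0,0,0,1,1,4.2,1.8,0,0,0,1,1.1,4.4,1.4,0,0,0,1,1.1,4.5,0.9,0,0,0,1,1.1,4.5,0.4,0,0,0,1,1.1,4.6,-0.1,0,0,0,1,1.1,4.5,-0.6,0,0,0,1,1.1,4.4,-1.1,0,0,0,1,1.1,4.3,-1.6,0,0,0,1,1,4.1,-2.1,0,0,0,1,0.9,3.8,-2.4,0,0,0,1,0,0,0,0,0,0,1]'

```text
time: 26.75
position: [0.5255, 0.1915, 0.0228]
tool_rot: [0.789, 0.615, 0.0, -0.0]
ft_force: [-3.5, 0.8, -0.1]
grip_width: 0.0083
```

Request:
move_arm --rows '[0,0,0,0,0,0,1]'

```text
time: 26.85
position: [0.5254, 0.1914, 0.0229]
tool_rot: [0.789, 0.615, 0.0, -0.0]
ft_force: [-4.4, 2.3, -0.8]
grip_width: 0.008
```

```bash
python3 - <<'E'
from h import *
o=robot.get_obs();print(loc(o["position"]),o["ft_force"],o["time"],o["grip_width"])
c=robot.camera("scene");save(c,"s14",(330,80,560,320),3);print("scene");upright(loc(cloud(c)));
E
```

```text
[-0.00062082 -0.03040611  0.02288911] [-4.39134552  2.30371687 -0.78161546] 26.85 0.007988287173659906
scene
front 40 top r [0.0002 0.0029 0.0058] z 0.0481 theta~ 1.511
left 58 top r [0.0002 0.0023 0.0043] z 0.0485 theta~ 1.526
```

View pics/s14.png

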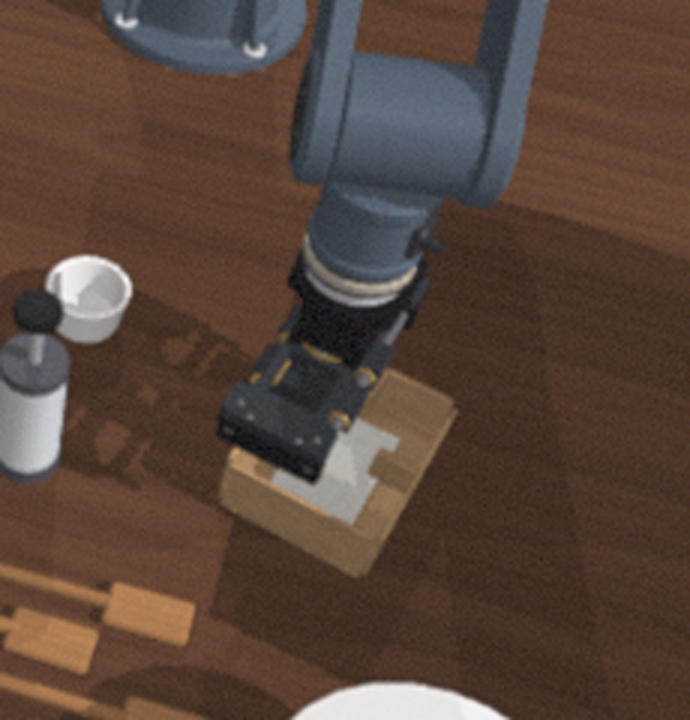

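All four walls look to be standing. I'll release, retreat upwards and measure.

Request:
move_arm --rows '[0,0,0,0,0,0,0.75,0,0,0,0,0,0,0.65,0,0,0,0,0,0,0.65,0,0,10,0,0,0,0.65,0,0,30,0,0,0,0.65,0,0,40,0,0,0,0.65,0,0,45,0,0,0,0.65,-12,-45,20,0,0,0,0.6,-6,-25,0,0,0,0,0.6,0,0,0,0,0,0,0.6,0,0,0,0,0,0,0.6]'

```text
time: 28.0
position: [0.5082, 0.1208, 0.1688]
tool_rot: [0.789, 0.614, 0.001, 0.0]
ft_force: [0.0, -0.3, 0.7]
grip_width: 0.0345
```

```bash
python3 - <<'E'
from h import *
o,c,P=wcloud();print(loc(o["position"]),o["time"],o["grip_width"])
save(c,"w15");L=loc(P);upright(L);walls(L)
col=c["color"].astype(int)
m=(col.min(2)>110)&(col.max(2)-col.min(2)<45)&(L[:,:,2]<.03)&(abs(L[:,:,0])<.068)&(abs(L[:,:,1])<.055)
q=L[m];print(len(q),cv2.minAreaRect((q[:,:2]*1000).astype(np.float32)),np.median(q[:,2]))
# plane fit of each wall's upper rim per side
c=robot.camera("scene");save(c,"s15",(330,80,560,320),3);print("scene");upright(loc(cloud(c)))
c=robot.camera("top");print("top");upright(loc(cloud(c)))
E
```

```text
[-0.000216   -0.10305013  0.16880925] 28.0 0.0344612260564185
front 635 top r [0.0002 0.002  0.0047] z 0.0499 theta~ 1.522
left 185 top r [-0.0019 -0.0013 -0.0004] z 0.0471 theta~ 1.593
right 442 top r [-0.001   0.0011  0.0031] z 0.0501 theta~ 1.55
front 1373 theta [1.527 1.559 1.589] minus ~ 0.057
   tab pts 537 w -0.0005 r [-0.0306  0.0037] z [0.0265 0.0535]
   high w [-0.0252 -0.0002  0.026 ] r 0.0002
left 1051 theta [1.594 1.61  1.636] minus ~ 0.057
   tab pts 455 w 0.0007 r [-0.0317 -0.0014] z [0.0248 0.0526]
   high w [-0.0248  0.0007  0.0251] r -0.0019
right 679 theta [1.533 1.573 1.598] minus ~ 0.057
   tab pts 392 w -0.0003 r [-0.0308  0.0029] z [0.0336 0.0521]
   high w [-0.0274 -0.0001  0.0275] r 0.0213
8100 ((1.9129486083984375, 0.9732208251953125), (66.70220947265625, 109.65916442871094), 89.93101501464844) 0.010565820081189614
scene
front 79 top r [0.0005 0.0039 0.0078] z 0.0471 theta~ 1.487
left 59 top r [0.0002 0.0022 0.0043] z 0.0482 theta~ 1.526
right 54 top r [-0.0027 -0.0005  0.0019] z 0.0486 theta~ 1.579
top
front 11 top r [-0.      0.002   0.0039] z 0.0494 theta~ 1.532
```

View pics/w15.png

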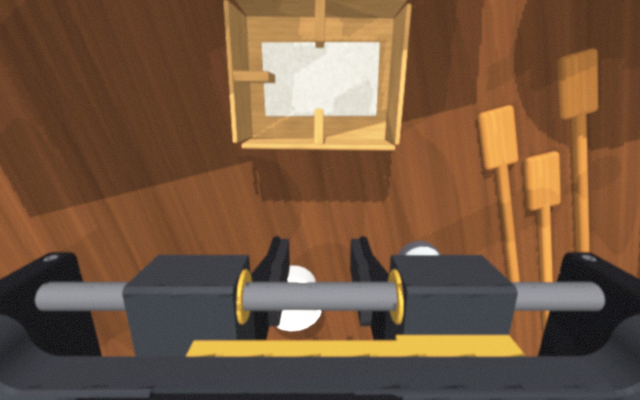

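View pics/s15.png

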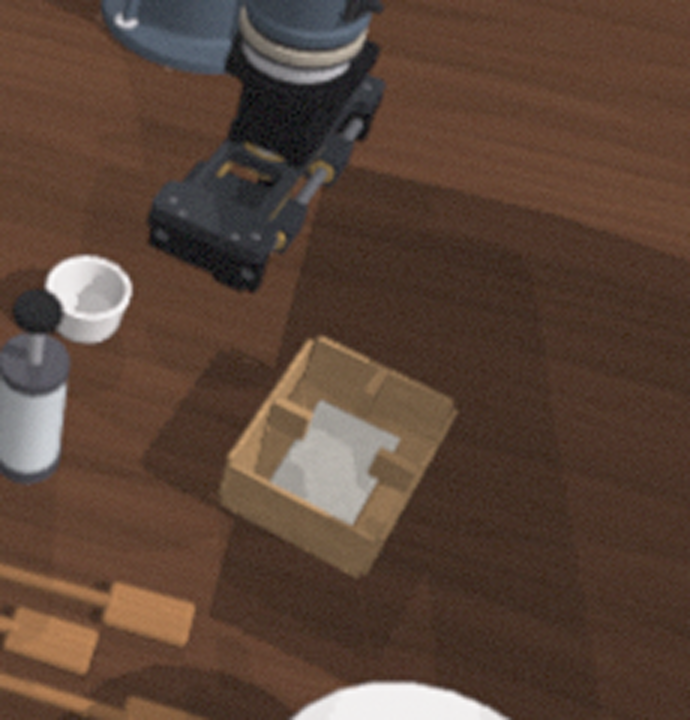

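To get wall angles that don't depend on the assumed box pose, I'll fit the slope of each tab's top edge.

```bash
python3 - <<'E'
from h import *
for k in range(3):
    o,c,P=wcloud();L=loc(P)
    for n,(ax,sg,h) in HG.items():
        r=sg*L[...,ax]-h; w=L[...,1-ax]; z=L[...,2]-.002
        m=(abs(w)<.0035)&(r>-.029)&(r<0)&(z>.044)&(z<.06)
        if m.sum()>15:
            A=np.polyfit(r[m],z[m],1); e=abs(z[m]-np.polyval(A,r[m]));g=e<.002
            A=np.polyfit(r[m][g],z[m][g],1);print(n,m.sum(),"slope",A.round(4),"theta",round(np.pi/2+np.arctan(A[0]),3),"rspan",r[m].min().round(4),r[m].max().round(4))
    if k==0:
        for ob in("cookie_press","ramekin","sprinkle_jar"):
            c2=robot.camera("scene");Pm=cloud(c2).reshape(-1,3)
            x,y,rr={"cookie_press":(.598,.001,.06),"ramekin":(.465,.003,.05),"sprinkle_jar":(.52,-.44,.06)}[ob]
            mm=(abs(Pm[:,0]-x)<rr)&(abs(Pm[:,1]-y)<rr)&(Pm[:,2]>.015)&(Pm[:,2]<.3);print(ob,Pm[mm].min(0).round(3),Pm[mm].max(0).round(3))
E
```

```text
front 319 slope [-0.0621  0.0508] theta 1.509 rspan -0.029 -0.0
left 308 slope [-0.0342  0.0505] theta 1.537 rspan -0.0286 -0.0007
right 272 slope [-0.0269  0.0503] theta 1.544 rspan -0.0287 -0.0004
cookie_press [ 0.573 -0.022  0.015] [0.623 0.027 0.174]
ramekin [ 0.415 -0.028  0.015] [0.48  0.038 0.04 ]
sprinkle_jar [ 0.489 -0.489  0.015] [ 0.543 -0.436  0.087]
front 318 slope [-0.0761  0.0506] theta 1.495 rspan -0.029 -0.0002
left 320 slope [-0.0415  0.0503] theta 1.529 rspan -0.0289 -0.0008
right 270 slope [-0.0236  0.0504] theta 1.547 rspan -0.0285 -0.0004
front 317 slope [-0.074   0.0505] theta 1.497 rspan -0.029 -0.0001
left 319 slope [-0.0482  0.0503] theta 1.523 rspan -0.029 -0.0008
right 268 slope [-0.0267  0.0504] theta 1.544 rspan -0.0284 -0.0003
```

All three walls are within tolerance by several independent cues: front about 1.50, left about 1.53 and right about 1.545 rad, against a limit of 1.431. The board is flat and centred, and the bystander objects haven't moved, so I'm handing in.

```bash
python3 - <<'E'
from h import *
print(robot.hand_in(), robot.get_obs()["time"])
E
```

```text
the job is handed in; nothing more can be done
the job is handed in; nothing more can be done
```

The white cake board from the rack now lies flat in the box, and the front, left and right walls are folded up. I handed the job in at about 29 s, with the gripper clear and holding nothing. `hand_in()` gives no verdict, so the checks below are my own.

**How it went:** I pushed the board out over the rack lip with shut fingers, pinched it across its width, laid it in the box, then raised each wall by pinching its tab along the arc. My first try on the front wall, pushing it from outside, jammed at about 60 N on the fingers. I backed off without any visible harm and pinched the tab instead.

**Last checks:**

| Item | Measured | Allowed |
|---|---|---|
| Board, off the floor's centre | about 2 mm lengthways, 1 mm sideways | 22 mm and 30 mm |
| Board height and tilt | top face about 10.5 mm above the table; level within 0.1° when placed | within 3.4° |
| Front wall | about 1.50 rad (readings 1.49 to 1.53) | 1.431 to 1.711 rad |
| Left wall | about 1.53 rad (readings 1.52 to 1.59) | 1.431 to 1.711 rad |
| Right wall | about 1.545 rad (readings 1.54 to 1.58) | 1.431 to 1.711 rad |

- **Wall angles:** the cameras differed by up to about 0.07 rad, but every reading was in range. The front wall leans slightly outward, about 4°, and has the least margin.
- **Other objects:** the cookie press, ramekin and jar measured where they started, within about 2 mm. I did not re-measure the spoons; the arm never went near them and they look undisturbed in the pictures.

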